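# Slide the jig stop home through its L-slot

## Robot

A 6-joint arm with a two-finger parallel gripper is mounted at the origin on the work surface. World frame = base frame: x ahead of the robot, y to its left, z up, the work surface at z = 0. Lengths are in mm, angles in rad, forces in N, time in s.
With the tool pointing down it reaches from about 350 to 875 mm from the base axis. Payload 4.2 kg.
Tool frame: the origin (TCP) lies midway between the tips of the shut fingers; the grasp point (between the pads) lies 19 mm behind it; x points along the fingers, y is the direction in which the jaws open and shut, and the axes are right-handed (so a half turn about x gives the same grasp; the last joint's range is limited). The gripper opens to 85 mm and grips with 20 to 120 N. Pads are 22 mm wide; open, the fingers measure 114 mm over their backs; the gripper's body (76 mm by 85 mm) begins 54 mm behind the grasp point. The pads swing forward as they close: fully open they stand 13 mm farther back than shut.
Start: joints at [1.42, 0.385, 0.008, 0, -1.194, -0.259], TCP at [248.983, 573.242, 203.112] pointing down, gripper open.
Joint ranges: [-3.14, 3.14], [-1.21, 2.06], [-1.07, 1.41], [-3.16, 2.05], [-2.99, -0.16], [-3.1, 3.1]. Speed limits (rad/s): [2.79, 2.79, 3.14, 3.14, 3.14, 3.14].

## Interface

Orientations are given as a unit quaternion [x, y, z, w].
In Python, from bench import readout, imaging, arm gives the robot as it stands.
- The arm moves only by the tool arm_command, never from a script. Its argument "increments" is a list of rows, each a list of 3 entries, a list of its own where there are three numbers: the turn, a rotation vector about the world's x, y, z in degrees, then the shift along the world's x, y, z in mm, then the closure, from 0 (fully open) to 1 (shut). In form: [[[ax, ay, az], [tx, ty, tz], fingers], ...]. A call has exactly 5 rows; each row is the pose to reach, as a shift and turn from the pose measured when the call began; what a row does not reach only later rows make up. A row lasts 1/10 s, in which the tool goes at most 50 mm and 8.59 degrees, less where a joint would pass 70% of its speed; a pose out of reach is approached as far as the arm can. A call with a gripper value outside its range is refused whole. The fingers move at their own pace and stop on an object; the grip force is fixed at half the most. Time passes only in rows, so rows that repeat a pose let the fingers close, or fill a call up. It gives the time, the measured TCP pose, the force and the opening at its end, in the units of the state.
- readout.read_state(): the state, without advancing time (a new reading comes with each control period).
- imaging.get_image(name): name is "scene" or "side" or "wrist"; returns (picture, depth): 420x560x3 uint8, blue, green, red; 420x560 float32, mm along the optical axis (not along the pixel's ray), 0 where there is no reading.
- imaging.camera_info(name): a dict with "vfov" (degrees; the focal length in pixels is half the picture's height over the tangent of half this angle, whatever the lens; pixels are square), "cx", "cy" (the principal point, pixels), "D" ([k1, k2, p1, p2, k3] as OpenCV has them; the pictures are not rectified), "eye" and "rotation" of the camera in the world; the wrist camera has in their place "T_tool_cam" (4x4, takes a point from camera to tool coordinates, whose origin is the TCP and whose axes are the tool frame's). Camera axes: x right, y down, z forward; pixel columns grow to the right and rows downward; lengths in mm; the calibration is good to about 2 mm. A picture is of the moment at which its call begins: read the wrist's pose just before it. camera_info takes no time and is no camera call.
- arm.job_done(): hands the job in, once; it reports no verdict.
The state is a dict: "clock": time; "joints": joint angles; "joint_vel": joint speeds; "joint_efforts": joint torques, N m; "position": TCP position; "ee_rot": TCP orientation; "contact_force": force on the tool from outside, world axes, zero at the start; "wrist_torque": the same for the moment, N m; "gripper_width": finger opening in mm.
Only numpy, scipy, OpenCV 4.12 (cv2) and the standard library are available. Lean on these libraries where they do the work, as an engineer would, in place of code of your own. Each camera call takes 0.05 s, during which the arm holds its last target. There are 200 camera calls.

## Task

Lock the wooden rail into the drilling jig: with closed fingertips gently push the red stop along the slot, round the corner, and on to the very end of the slot beside the rail. Only push it - do not grip, lift or tip the stop - and leave the rail, the blue tin, the glue bottle and the mug where they are. Finish with the hand clear of everything.

Things in the scene. Friction and masses are not known exactly. Their poses are not given: they have to be found in the camera images.
- jig: Fixed pale wooden board 240 x 240 x 28 mm. Origin: centre of underside; z up; x towards the green fence on its +x edge (18 mm thick, 26 mm above the board). L-shaped slot, 20 mm wide, 20 deep, black floor; centre line in the board's x, y (mm): long leg (-60, -75) along +y to the corner (-60, 55), short leg along +x to its end (28, 55); cut 10 mm past these points. Yaw within 0.6 rad.
- slot_corner (a point): Point on the slot's centre line at the corner of the L, at the height of the board top (28 mm above the bench). Axes as the jig's. A stop standing here can be pushed into the short leg.
- slot_end (a point): Point on the centre line of the short leg, at the height of the board top, where the stop must go; 88 mm from the corner along the jig's +x. The pin has 2 mm of play all round here.
- stop: Loose red puck, 60 mm diameter, 28 high, 0.3 to 0.65 kg, flat on the board; a pin of 16 mm diameter, 17 long, under its centre rides in the slot. Origin: centre of the puck's underside, on the board top (z 28 mm); z up, yaw free. Smooth on waxed wood: friction 0.5 to 2 N, stays where left. Starts in the half of the long leg away from the corner. Tips if pushed hard or high against a slot wall: push low.
- rail: Loose dark-brown wooden rail 34 x 210 x 18 mm lying on the board along the fence (its length along the jig's y). Origin: centre of its underside. With the stop home there are about 6 mm between stop and rail.
- tin: Loose blue tin with a white top, 34 mm in diameter, 42 mm high, standing on the board inside the L, 70 mm or more from both legs' centre lines. Origin: centre of its underside.
- glue: Loose white glue bottle with an orange cap, 58 mm in diameter, 160 mm high, standing on the bench to one side of the jig. Origin: centre of its underside.
- mug: Loose blue mug, 76 mm in diameter, 85 mm high, standing on the bench to the other side of the jig. Origin: centre of its underside.
Not all that is in view belongs to the job. Of the things that look like the stop, the largest one is meant.

How it is judged:
By the outcome, as a careful person would: the job done as asked, in the order asked, and still so for the second after the job is handed in, with the robot touching nothing.
It also fails if it takes over 64 s, if anything falls off the work surface, if the arm or the gripper's body presses on something with over 40 N, if the wrist force passes 120 N, or if a joint passes its speed limit or range.

## Working session

There is one attempt and no reset: what is moved stays moved. The work goes in short steps, Python scripts to look and compute and a tool call to move; the robot and the scene stay as the last step left them, time stands still between calls to the robot, and variables do not carry over. Pictures are saved under pics/ and viewed, about 8 in all and at most 12, crops included, and the job is handed in when it is done.

Besides the shell and the picture viewer there is one more tool, called as name(argument=value, ...) on one line, values as JSON. arm_command: Moves the arm, as the interface text tells. Its arguments: {"type":"object","properties":{"increments":{"type":"array","items":{"type":"array"}}},"required":["increments"]}

```bash
mkdir -p pics; cat > h.py <<'E'
import numpy as np, cv2
from bench import readout, imaging, arm
from scipy.spatial.transform import Rotation as R
def cam(name):
    i=imaging.camera_info(name); f=210/np.tan(np.radians(i["vfov"])/2)
    K=np.array([[f,0,i["cx"]],[0,f,i["cy"]],[0,0,1.]]); D=np.array(i["D"],float)
    if "eye" in i:
        r=np.array(i["rotation"],float)
        Rm=r if r.shape==(3,3) else R.from_quat(r).as_matrix()
        return K,D,np.array(i["eye"],float),Rm
    s=readout.read_state(); T=np.array(i["T_tool_cam"]); Rt=R.from_quat(s["ee_rot"]).as_matrix()
    return K,D,Rt@T[:3,3]+np.array(s["position"]),Rt@T[:3,:3]
def onplane(c,px,z):
    K,D,e,Rm=c
    u=cv2.undistortPoints(np.array(px,float).reshape(-1,1,2),K,D).reshape(-1,2)
    d=np.c_[u,np.ones(len(u))]@Rm.T
    return e+d*((z-e[2])/d[:,2])[:,None]
def proj(c,P):
    K,D,e,Rm=c
    return cv2.projectPoints((np.array(P,float).reshape(-1,3)-e)@Rm,np.zeros(3),np.zeros(3),K,D)[0].reshape(-1,2)
E
python3 - <<'E'
from h import *
a,_=imaging.get_image("scene"); b,_=imaging.get_image("side")
cv2.imwrite("pics/scene0.png",a);cv2.imwrite("pics/side0.png",b)
s=readout.read_state(); print(s)
for n in("scene","side","wrist"):print(imaging.camera_info(n))
E
```

```text
{'clock': 0.1, 'joints': array([ 1.41956225e+00,  3.85473533e-01,  6.78262196e-03, -4.52358447e-04,
       -1.19402847e+00, -2.58600959e-01]), 'joint_vel': array([ 0.00033672, -0.00180984,  0.00163595,  0.00198976, -0.00173309,
        0.00116573]), 'joint_efforts': array([-5.52321635e-04, -3.93321097e+01,  1.88927668e+01,  4.19790924e+00,
       -2.59818698e-03,  2.27350810e-06]), 'position': array([248.78730261, 572.71823615, 202.14004434]), 'ee_rot': array([-0.69218823,  0.1446312 ,  0.69241215,  0.1432574 ]), 'contact_force': array([ 1.06783956, -0.75070115,  0.55972834]), 'wrist_torque': array([ 0.03420104, -0.04242724,  0.01654454]), 'gripper_width': 85.59612648558054}
{'vfov': 44.91246854485133, 'cx': 273.32649996852695, 'cy': 210.65701686536943, 'D': array([-0.11827252,  0.        ,  0.        ,  0.        ,  0.        ]), 'eye': array([1099.53539662,  401.75441926,  921.8735015 ]), 'rotation': array([ 0.45049293,  0.83122653, -0.29013287, -0.14812659])}
{'vfov': 44.59080937985294, 'cx': 282.87378047599776, 'cy': 210.64208217325924, 'D': array([-0.18441407,  0.        ,  0.        ,  0.        ,  0.        ]), 'eye': array([ -15.88093227, -599.03821925, 1047.00191515]), 'rotation': array([ 0.884546  , -0.32478518,  0.12434734, -0.31085478])}
{'vfov': 59.481728160799015, 'cx': 279.468403305649, 'cy': 209.8019352100554, 'D': array([-0.04468964,  0.        ,  0.        ,  0.        ,  0.        ]), 'T_tool_cam': array([[ 1.15642829e-04, -2.62343762e-01,  9.64974475e-01,
        -1.71008618e+02],
       [ 9.99999944e-01, -2.72749094e-04, -1.93991500e-04,
        -6.42331839e-02],
       [ 3.14088373e-04,  9.64974443e-01,  2.62343716e-01,
        -6.60074162e+01],
       [ 0.00000000e+00,  0.00000000e+00,  0.00000000e+00,
         1.00000000e+00]])}
```

View pics/scene0.png

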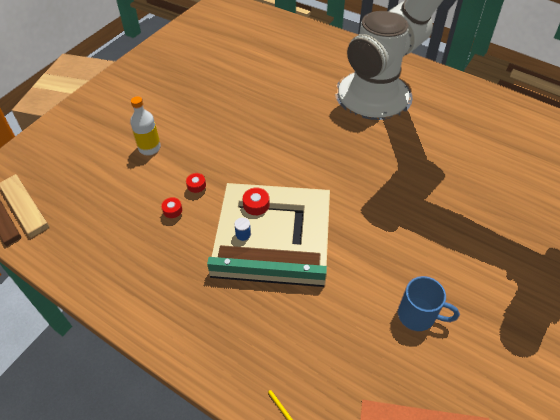

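View pics/side0.png

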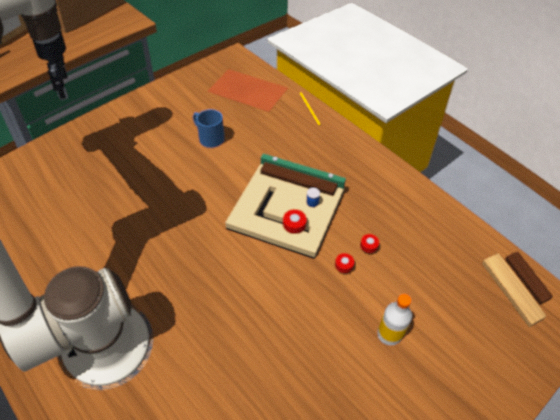

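Three red pucks: scene (256,200), which sits on the board in the slot and is the largest, plus (196,182) and (172,207), smaller and on the bench (decoys). In the side view, the stop is at (294,221) and the decoys are at (345,262) and (370,243). The corner is near scene (303,208) and the slot end near (297,243). The tin is at (243,229), the rail and fence at the bottom edge, the glue bottle at (146,130) and the mug at (423,305).

```bash
python3 - <<'E'
from h import *
tiles=[]
for n in("scene","side"):
    im=cv2.imread(f"pics/{n}0.png"); c=cam(n); hsv=cv2.cvtColor(im,cv2.COLOR_BGR2HSV)
    red=(((hsv[...,0]<6)|(hsv[...,0]>174))&(hsv[...,1]>190)&(hsv[...,2]>120)).astype(np.uint8)
    red=cv2.morphologyEx(red,cv2.MORPH_CLOSE,np.ones((9,9)))
    k,l,st,ce=cv2.connectedComponentsWithStats(red)
    for i in range(1,k):
        if 100<st[i,4]<2000: print(n,"red",st[i],ce[i].round(1),onplane(c,ce[i],42)[0].round(1))
    pale=cv2.inRange(hsv,(15,40,130),(32,150,255))
    k,l,st,ce=cv2.connectedComponentsWithStats(pale)
    o=[i for i in range(1,k) if 150<ce[i][0]<400 and 150<ce[i][1]<320]; j=max(o,key=lambda i:st[i,4])
    p=np.argwhere(l==j)[:,::-1]; w=onplane(c,p,28)[:,:2].astype(np.float32)
    print(n,"board",st[j],cv2.minAreaRect(w))
    g=cv2.inRange(hsv,(70,100,40),(90,255,200)); g[:150]=0;g[300:]=0;g[:,:200]=0;g[:,360:]=0
    w=onplane(c,np.argwhere(g)[:,::-1],54)[:,:2].astype(np.float32); print("fence",cv2.minAreaRect(w))
    x,y=(200,150)
    tiles.append(cv2.resize(im[150:300,200:360],None,fx=2.5,fy=2.5,interpolation=cv2.INTER_CUBIC))
cv2.imwrite("pics/crop.png",np.hstack(tiles))
E
```

```text
scene red [186 173  20  15 241] [195.5 180.4] [ 555.8 -189.    42. ]
scene red [243 188  26  21 422] [255.3 198.1] [524.5 -41.7  42. ]
scene red [162 198  20  15 256] [171.4 205.3] [ 643.  -188.1   42. ]
scene board [ 209  183  121   84 5489] ((548.0709228515625, 21.028884887695312), (208.6531219482422, 246.98350524902344), 27.15207290649414)
fence ((669.510986328125, 83.95458221435547), (31.667848587036133, 237.13377380371094), 27.574176788330078)
side red [283 210  24  23 406] [293.8 220.5] [531.  -32.8  42. ]
side red [361 234  18  19 265] [369.  242.7] [ 625.9 -201.4   42. ]
side red [335 253  20  20 282] [344.1 262.2] [ 539.3 -202.2   42. ]
side board [ 225  161  118   95 4932] ((554.762451171875, 27.402984619140625), (244.74838256835938, 245.86509704589844), 27.835418701171875)
fence ((654.7532958984375, 75.99153137207031), (29.86172866821289, 235.603515625), 27.15627670288086)
```

View pics/crop.png

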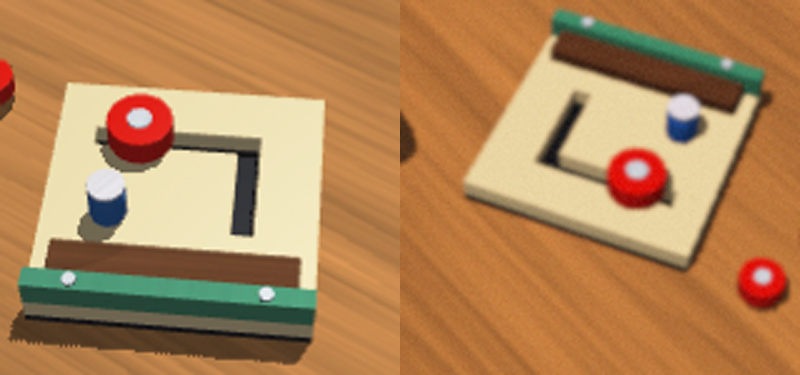

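Confirmed: the largest puck, on the board with its pin in the slot, is the stop, at about (528,-37). Jig yaw is about 0.48 rad. Next is a closer wrist view.

```bash
python3 - <<'E'
from h import *
s=readout.read_state(); M=R.from_quat(s["ee_rot"]).as_matrix(); print(M.round(3)); print(cam("wrist")[2])
th=np.radians(27.4); jx=np.array([np.cos(th),np.sin(th),0]); jy=np.array([-np.sin(th),np.cos(th),0])
for v in (jx,-jx,jy,-jy):
    T=np.c_[[0,0,-1],v,np.cross([0,0,-1],v)]; print(v.round(2),np.degrees((R.from_matrix(T)*R.from_matrix(M).inv()).as_rotvec()).round(1), "toolz",T[:,2].round(2))
for n in ("scene","side"):
    im=cv2.imread(f"pics/{n}0.png"); 
    c=cam(n); px=(146,130) if n=="scene" else (394,325); print("glue",onplane(c,px,60)[0]); px=(420,305) if n=="scene" else (210,128); print("mug",onplane(c,px,42)[0])
    px=(243,221) if n=="scene" else (313.5,193); print("tin",onplane(c,px,70)[0])
E
```

```text
[[-0.001 -0.399 -0.917]
 [-0.002 -0.917  0.399]
 [-1.     0.002 -0.   ]]
[309.47028988 546.78012787 373.15384589]
[0.89 0.46 0.  ] [1.000e-01 1.000e-01 1.409e+02] toolz [ 0.46 -0.89  0.  ]
[-0.89 -0.46 -0.  ] [  0.1  -0.1 -39.1] toolz [-0.46  0.89  0.  ]
[-0.46  0.89  0.  ] [ 0.000e+00 -1.000e-01 -1.291e+02] toolz [0.89 0.46 0.  ]
[ 0.46 -0.89 -0.  ] [ 0.1  0.  50.9] toolz [-0.89 -0.46 -0.  ]
glue [ 502.41086084 -389.09133559   60.        ]
mug [572.58803837 378.36213387  42.        ]
tin [607.95586749 -13.90637737  70.        ]
glue [ 497.80246182 -394.70343486   60.        ]
mug [570.14503648 382.11144839  42.        ]
tin [612.65714131 -14.27788311  70.        ]
```

arm_command(increments=[[[0, 0, -8], [20, -46, 10], 1], [[0, 0, -16], [39, -91, 20], 1], [[0, 0, -24], [59, -137, 30], 1], [[0, 0, -32], [79, -182, 30], 1], [[0, 0, -39], [98, -228, 30], 1]])

```text
clock: 0.6
position: [346.6, 344.1, 232.2]
ee_rot: [-0.603, 0.369, 0.604, 0.368]
contact_force: [1.1, 0.3, -0.2]
gripper_width: 12.2
```

arm_command(increments=[[[0, 0, 0], [20, -46, 0], 1], [[0, 0, 0], [39, -91, 0], 1], [[0, 0, 0], [59, -137, 0], 1], [[0, 0, 0], [79, -182, 0], 1], [[0, 0, 0], [98, -228, 0], 1]])

```text
clock: 1.1
position: [444.8, 114.1, 232.2]
ee_rot: [-0.603, 0.368, 0.604, 0.368]
contact_force: [1.7, 0.8, -0.1]
gripper_width: -0.1
```

arm_command(increments=[[[0, 0, 0], [10, -20, 0], 1], [[0, 0, 0], [20, -42, 0], 1], [[0, 0, 0], [30, -63, 0], 1], [[0, 0, 0], [30, -63, 0], 1], [[0, 0, 0], [30, -63, 0], 1]])

```text
clock: 1.6
position: [474.4, 50.9, 231.7]
ee_rot: [-0.603, 0.369, 0.604, 0.368]
contact_force: [0.1, 0.2, -0.3]
gripper_width: -0.2
```

```bash
python3 - <<'E'
from h import *
c=cam("wrist"); im,d=imaging.get_image("wrist"); cv2.imwrite("pics/w1.png",im); np.save("w1.npy",d)
import pickle; pickle.dump(c,open("w1.pkl","wb")); print(readout.read_state()["position"],c[2])
E
```

```text
[474.35981609  51.34177241 231.87590357] [505.0921935   -7.63726191 402.69009431]
```

View pics/w1.png

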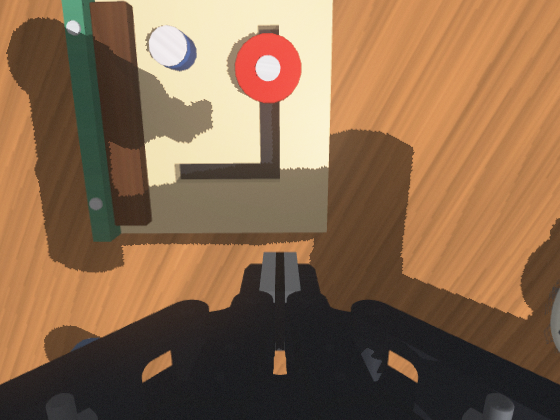

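The wrist view shows the stop centred at (268,68), the slot's outer corner at (280,179), its inner corner at (260,163), and the short-leg end at (178,164)–(178,180). The tin is at (168,47), and the rail and fence are on the left.

```bash
cat >> h.py <<'E'
def redstop(im,c,near,z=56):
    hsv=cv2.cvtColor(im,cv2.COLOR_BGR2HSV)
    m=(((hsv[...,0]<6)|(hsv[...,0]>174))&(hsv[...,1]>170)&(hsv[...,2]>90)).astype(np.uint8)
    k,l,st,ce=cv2.connectedComponentsWithStats(m); best=None
    for i in range(1,k):
        if st[i,4]>80:
            w=onplane(c,ce[i],z)[0]
            if best is None or np.hypot(*(w[:2]-near))<best[0]: best=(np.hypot(*(w[:2]-near)),i)
    pts=np.argwhere(l==best[1])[:,::-1]; hull=cv2.convexHull(pts.astype(np.int32))[:,0]
    w=onplane(c,hull,z)[:,:2].astype(np.float32); return cv2.minEnclosingCircle(w)
E
python3 - <<'E'
from h import *
import pickle; c=pickle.load(open("w1.pkl","rb")); im=cv2.imread("pics/w1.png")
J=np.array([[-70,65],[-50,45],[38,65],[38,45],[-120,120]],float)
P=np.array([[280,179],[260,163],[179,180],[179,164],[327,232]],float)
W=onplane(c,P,28)[:,:2]
Jc,Wc=J.mean(0),W.mean(0); a=J-Jc;b=W-Wc
th=np.arctan2((a[:,0]*b[:,1]-a[:,1]*b[:,0]).sum(),(a*b).sum())
Rm=np.array([[np.cos(th),-np.sin(th)],[np.sin(th),np.cos(th)]]); o=Wc-Rm@Jc
print("yaw",th,np.degrees(th),"o",o,"res",(W-(J@Rm.T+o)).round(1).tolist())
np.savez("jig.npz",R=Rm,o=o)
s=redstop(im,c,[528,-37]); print("stop",s,"jig",Rm.T@(s[0]-o))
for n,q in (("corner",(-60,55)),("end",(28,55)),("start finger",(-60,-60-45))): print(n,Rm@q+o)
t=onplane(c,(168,47),70)[0][:2]; print("tin",t,Rm.T@(t-o))
print(Rm)
E
```

```text
yaw 0.47367790780389313 27.139744965749998 o [561.43077373  28.34706114] res [[2.5, -1.3], [1.3, 1.9], [-0.9, -2.0], [-3.5, 0.5], [0.7, 0.9]]
stop ((529.6273193359375, -35.697776794433594), 29.531902313232422) jig [-57.51662745 -42.48574518]
corner [482.94805081  49.92163422]
end [561.25895054  90.06391845]
start finger [555.93402215 -92.46181984]
tin [611.89030248 -11.59902885] [ 26.68186135 -58.56562493]
[[ 0.88989659 -0.45616232]
 [ 0.45616232  0.88989659]]
```

arm_command(increments=[[[0, 0, 0], [20, -35, 0], 1], [[0, 0, 0], [40, -70, 0], 1], [[0, 0, 0], [60, -105, 0], 1], [[0, 0, 0], [80, -139, 0], 1], [[0, 0, 0], [80, -139, -30], 1]])

```text
clock: 2.15
position: [559.0, -89.8, 204.9]
ee_rot: [0.606, -0.368, -0.601, -0.369]
contact_force: [1.1, 1.1, 0.2]
gripper_width: -0.1
```

arm_command(increments=[[[0, 0, 0], [0, 0, -40], 1], [[0, 0, 0], [0, 0, -80], 1], [[0, 0, 0], [0, 0, -115], 1], [[0, 0, 0], [0, 0, -135], 1], [[0, 0, 0], [0, 0, -135], 1]])

```text
clock: 2.65
position: [556.4, -88.7, 66.6]
ee_rot: [0.604, -0.369, -0.603, -0.368]
contact_force: [-0.4, -0.3, -0.1]
gripper_width: -0.3
```

arm_command(increments=[[[0, 0, 0], [0, 0, -10], 1], [[0, 0, 0], [0, 0, -20], 1], [[0, 0, 0], [0, 0, -28], 1], [[0, 0, 0], [0, 0, -31], 1], [[0, 0, 0], [0, 0, -31], 1]])

```text
clock: 3.15
position: [556.3, -88.8, 35.4]
ee_rot: [0.604, -0.369, -0.603, -0.368]
contact_force: [-0.6, 0.0, 0.3]
gripper_width: -0.2
```

```bash
python3 - <<'E'
from h import *
s=readout.read_state(); print(s["position"],s["contact_force"])
a,_=imaging.get_image("scene"); w,_=imaging.get_image("wrist")
a=cv2.resize(a[130:310,170:370],(467,420),interpolation=cv2.INTER_CUBIC)
w=cv2.resize(w,(320,240)); w=cv2.copyMakeBorder(w,0,180,0,0,cv2.BORDER_CONSTANT)
cv2.imwrite("pics/c2.png",np.hstack([a,w]))
E
```

```text
[556.28688472 -88.77012504  35.43326331] [-0.58331414  0.0394824   0.28904509]
```

View pics/c2.png

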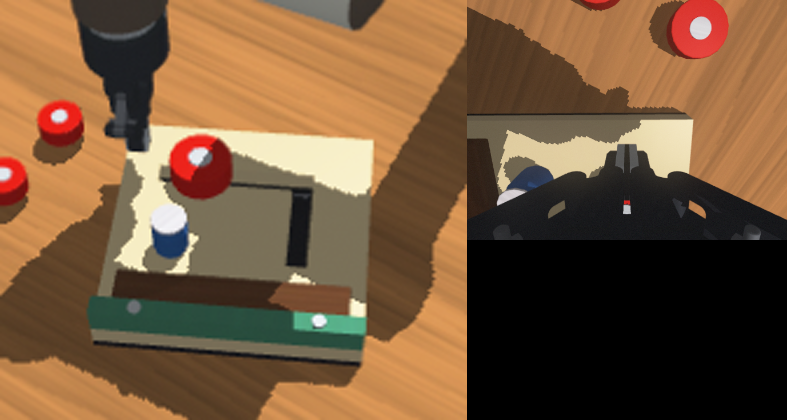

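The fingertips stand at the board edge behind the stop, left of it in the crop at (140,140), with nothing touched. Pushing along jig +y.

arm_command(increments=[[[0, 0, 0], [-2.5, 5, 0], 1], [[0, 0, 0], [-5, 10, 0], 1], [[0, 0, 0], [-7, 14, 0], 1], [[0, 0, 0], [-9, 18, 0], 1], [[0, 0, 0], [-11.5, 22.5, 0], 1]])

```text
clock: 3.75
position: [545.1, -65.8, 36.1]
ee_rot: [0.604, -0.369, -0.603, -0.368]
contact_force: [-0.6, 0.1, -0.7]
gripper_width: 0.2
```

arm_command(increments=[[[0, 0, 0], [-2.5, 5, 0], 1], [[0, 0, 0], [-5, 10, 0], 1], [[0, 0, 0], [-7, 14, 0], 1], [[0, 0, 0], [-9, 18, 0], 1], [[0, 0, 0], [-11.5, 22.5, 0], 1]])

```text
clock: 4.25
position: [533.5, -43.0, 36.1]
ee_rot: [0.604, -0.369, -0.603, -0.368]
contact_force: [-0.3, -0.3, 0.2]
gripper_width: -0.1
```

```bash
cat >> h.py <<'E'
def look(near):
    j=np.load("jig.npz"); s=readout.read_state()
    tj=j["R"].T@(s["position"][:2]-j["o"]); print("tcp jig",tj.round(1),"z",s["position"][2].round(1),"F jig",(j["R"].T@s["contact_force"][:2]).round(1),s["contact_force"][2].round(1),"t",s["clock"])
    for n in("scene","side"):
        im,_=imaging.get_image(n); p,r=redstop(im,cam(n),j["R"]@near+j["o"],56); print(n,"stop jig",(j["R"].T@(p-j["o"])).round(1),round(r,1))
E
python3 - <<'E'
from h import *
look([-60,-15])
j=np.load("jig.npz")
for n in("scene","side"):
    p,r=redstop(cv2.imread(f"pics/{n}0.png"),cam(n),[529,-36]); print("ref0",n,j["R"].T@(p-j["o"]),r)
E
```

```text
tcp jig [-57.4 -50.8] z 36.1 F jig [-0.4 -0.2] 0.2 t 4.25
scene stop jig [-45.7 -40.6] 37.7
side stop jig [-67.5 -43.7] 35.0
ref0 scene [-45.94402685 -40.67323437] 37.90495681762695
ref0 side [-66.00625557 -45.2134654 ] 35.9165153503418
```

```bash
python3 - <<'E'
from h import *
a,_=imaging.get_image("scene"); w,_=imaging.get_image("side")
a=cv2.resize(a[150:290,180:340],(400,350),interpolation=cv2.INTER_CUBIC)
w=cv2.resize(w[140:280,210:370],(400,350),interpolation=cv2.INTER_CUBIC)
cv2.imwrite("pics/c3.png",np.hstack([a,w])); s=readout.read_state();print(s["position"],s["joints"])
E
```

```text
[533.67264199 -43.2321818   36.20497832] [ 0.22361517  0.41874069 -0.42425945  0.0032388  -0.72741364  0.24948085]
```

View pics/c3.png

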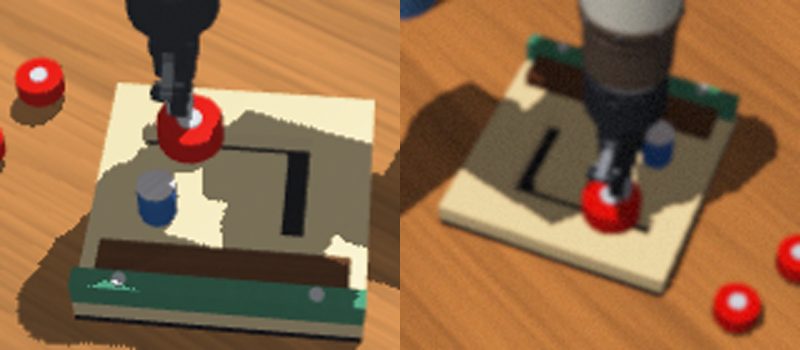

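The tips appear to sit over the stop: they hide its white centre at scene (254,197), and the stop hasn't moved. Yet the readout says z=36. I'll check by triangulating the tip and using depth.

```bash
python3 - <<'E'
from h import *
s=readout.read_state(); p=s["position"]
for n,px in (("scene",(254,197)),("side",(296,220))):
    c=cam(n); im,d=imaging.get_image(n); print(n,"proj tcp",proj(c,p),"z40 above",proj(c,p+[0,0,40]))
    for z in(28,56,70): print(z,onplane(c,px,z)[0].round(1))
    # depth -> world points around tip
    ys,xs=np.mgrid[180:215,235:275] if n=="scene" else np.mgrid[195:245,275:320]
    q=np.c_[xs.ravel(),ys.ravel()]; dd=d[q[:,1],q[:,0]]
    u=cv2.undistortPoints(q.astype(float).reshape(-1,1,2),c[0],c[1]).reshape(-1,2)
    W=(np.c_[u,np.ones(len(u))]*dd[:,None])@c[3].T+c[2]
    col=im[q[:,1],q[:,0]]; dark=(col.max(1)<110)&(col.max(1)-col.min(1)<30)&(dd>0)&(W[:,2]>34)
    Z=W[dark]; o=np.argsort(Z[:,2])[:12]; print(np.c_[Z[o],q[dark][o]].round(0))
E
```

```text
scene proj tcp [[252.50608047 202.09482448]] z40 above [[251.64030449 190.5695063 ]]
28 [514.3 -53.   28. ]
56 [532.6 -38.8  56. ]
70 [541.8 -31.7  70. ]
[[532. -42.  53. 253. 197.]
 [540. -36.  55. 253. 200.]
 [539. -42.  57. 251. 198.]
 [541. -39.  57. 252. 199.]
 [534. -38.  58. 254. 197.]
 [538. -43.  59. 251. 197.]
 [538. -40.  60. 252. 197.]
 [531. -61.  61. 246. 191.]
 [542. -45.  65. 249. 196.]
 [537. -33.  67. 255. 196.]
 [544. -49.  68. 247. 195.]
 [542. -39.  69. 251. 196.]]
side proj tcp [[297.32767038 223.9180811 ]] z40 above [[297.98617735 213.8804356 ]]
28 [543.9 -27.2  28. ]
56 [528.5 -42.9  56. ]
70 [520.8 -50.8  70. ]
[[600. -26.  35. 312. 207.]
 [612. -28.  35. 316. 205.]
 [622. -24.  36. 318. 202.]
 [595. -11.  37. 307. 204.]
 [595. -16.  38. 308. 205.]
 [598. -23.  38. 311. 206.]
 [598.  -9.  41. 307. 202.]
 [621. -25.  42. 318. 201.]
 [595. -12.  42. 307. 203.]
 [595.  -7.  45. 306. 201.]
 [596. -10.  47. 307. 201.]
 [596.  -6.  47. 306. 200.]]
```

```bash
python3 - <<'E'
from h import *
c=cam("wrist"); p=np.array(readout.read_state()["position"])
for k in(0,10,20,30): print(k,"wrist",proj(c,p+[0,0,k]),"scene@c2",proj(cam("scene"),[556.3,-88.8,35.4+k]))
c=cam("wrist"); im,d=imaging.get_image("wrist")
for r in range(215,300,6): 
    dd=d[r,268:292:4]; x=(np.c_[cv2.undistortPoints(np.array([[[280.,r]]]),c[0],c[1])[0],1]*np.median(dd))@c[3].T+c[2]; print(r,dd.round(0),x.round(0),im[r,280])
E
```

```text
0 wrist [[279.42751892 247.73108172]] scene@c2 [[230.23603403 200.40785931]]
10 wrist [[279.44612377 255.37541854]] scene@c2 [[229.87190148 197.58909297]]
20 wrist [[279.46692359 263.91909991]] scene@c2 [[229.50305545 194.73138626]]
30 wrist [[279.49032751 273.52924324]] scene@c2 [[229.12941307 191.83399361]]
215 [161. 161. 162. 162. 162. 159.] [[543. -63.  52.]] [25 35 89]
221 [158. 159. 159. 157. 158. 158.] [[543. -61.  56.]] [30 35 97]
227 [158. 158. 158. 157. 159. 158.] [[541. -59.  57.]] [25 31 95]
233 [159. 159. 159. 160. 159. 159.] [[540. -56.  56.]] [24 29 95]
239 [159. 160. 159. 161.   0. 160.] [[539. -54.  57.]] [23 25 93]
245 [160. 161. 160. 161. 160. 161.] [[538. -52.  56.]] [21 25 93]
251 [160. 162. 161. 162. 160. 161.] [[536. -49.  56.]] [19 19 80]
257 [142. 144. 143. 143. 141. 142.] [[539. -53.  75.]] [22 21 31]
263 [137. 137. 136. 138. 137. 138.] [[538. -53.  80.]] [25 24 34]
269 [132. 132. 131. 132. 132. 131.] [[539. -53.  86.]] [26 27 36]
275 [128. 127. 127. 126. 127. 126.] [[539. -53.  91.]] [25 24 35]
281 [122. 123. 122. 122. 123. 123.] [[539. -53.  95.]] [24 24 32]
287 [117. 118. 120. 117. 118. 118.] [[539. -53. 100.]] [28 26 32]
293 [113. 116. 116. 115. 115. 115.] [[538. -53. 103.]] [25 22 30]
299 [109. 109. 116. 117. 117. 108.] [[538. -52. 106.]] [21 23 29]
```

The wrist depth reads the stop's top at z=56, so the pose is right. But the visible tip ends roughly 20–30 mm above the reported TCP, so the fingers passed over the stop without contact. I'll back off behind the stop and measure the tip height.

arm_command(increments=[[[0, 0, 0], [0, 0, 5], 1], [[0, 0, 0], [6, -12, 5], 1], [[0, 0, 0], [12, -24, 5], 1], [[0, 0, 0], [18, -36, 5], 1], [[0, 0, 0], [24, -48, 5], 1]])

```text
clock: 5.1
position: [558.3, -92.9, 41.0]
ee_rot: [0.604, -0.369, -0.603, -0.368]
contact_force: [1.1, 1.0, 0.5]
gripper_width: 0.0
```

```bash
python3 - <<'E'
from h import *
s=readout.read_state(); p=s["position"]; print(p,s["contact_force"],s["gripper_width"],s["ee_rot"])
out=[]
for n in("scene","side"):
    c=cam(n); im,d=imaging.get_image(n); u,v=proj(c,p+[0,0,20])[0].astype(int); print(n,u,v,proj(c,p))
    t=im[v-35:v+35,u-35:u+35].copy(); t=cv2.resize(t,None,fx=5,fy=5,interpolation=cv2.INTER_NEAREST)
    for k in (0,20,40): 
        q=(proj(c,p+[0,0,k])[0]-[u-35,v-35])*5; cv2.circle(t,tuple(q.astype(int)),3,(0,255,0),-1)
    out.append(t)
c=cam("wrist"); im,d=imaging.get_image("wrist"); out.append(cv2.resize(im[200:340,210:350],(350,350)))
cv2.imwrite("pics/c4.png",np.hstack(out)[:, :])
E
python3 -c "
import cv2;a=cv2.imread('pics/c4.png');cv2.imwrite('pics/c4s.png',cv2.resize(a,(798,266),interpolation=cv2.INTER_AREA))"
```

```text
[558.31351515 -92.8781178   41.04520643] [1.1237028  1.0389596  0.53296744] 0.009135421333461893 [ 0.60406393 -0.36902381 -0.60283703 -0.36812457]
scene 227 192 [[228.04277062 198.64796153]]
side 318 224 [[318.26265626 229.87535515]]
```

View pics/c4s.png

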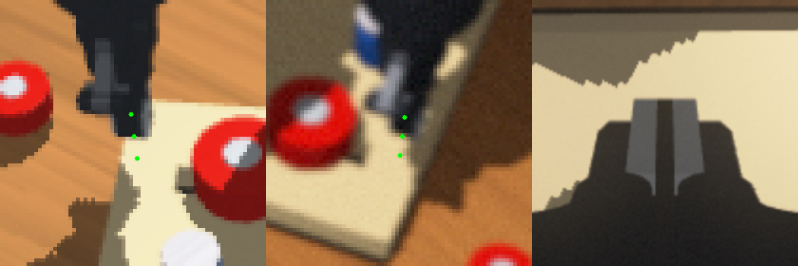

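Both views put the tip bottom about 20 mm above the reported TCP (it coincides with the +20 mm dot). So I'll aim for a reported z of about 15, descending slowly and watching the force.

arm_command(increments=[[[0, 0, 0], [0, 0, -6], 1], [[0, 0, 0], [0, 0, -12], 1], [[0, 0, 0], [0, 0, -17], 1], [[0, 0, 0], [0, 0, -20], 1], [[0, 0, 0], [0, 0, -22], 1]])

```text
clock: 5.75
position: [557.7, -92.4, 18.3]
ee_rot: [0.604, -0.37, -0.603, -0.368]
contact_force: [0.7, 0.1, -0.5]
gripper_width: 0.1
```

arm_command(increments=[[[0, 0, 0], [0, 0, -1], 1], [[0, 0, 0], [0, 0, -2], 1], [[0, 0, 0], [0, 0, -3], 1], [[0, 0, 0], [0, 0, -3], 1], [[0, 0, 0], [0, 0, -3], 1]])

```text
clock: 6.25
position: [557.8, -92.4, 15.4]
ee_rot: [0.604, -0.369, -0.603, -0.368]
contact_force: [0.1, 0.6, -0.1]
gripper_width: 0.1
```

```bash
python3 - <<'E'
from h import *
look([-58,-42])
E
```

```text
tcp jig [ -58.3 -105.8] z 15.4 F jig [0.4 0.5] -0.1 t 6.25
scene stop jig [-45.9 -40.7] 37.9
side stop jig [-65.4 -46.1] 36.5
```

arm_command(increments=[[[0, 0, 0], [-2.5, 5, 0], 1], [[0, 0, 0], [-5, 10, 0], 1], [[0, 0, 0], [-7, 14, 0], 1], [[0, 0, 0], [-9, 18, 0], 1], [[0, 0, 0], [-11.5, 22.5, 0], 1]])

```text
clock: 6.85
position: [546.3, -69.5, 15.5]
ee_rot: [0.604, -0.369, -0.603, -0.368]
contact_force: [-0.1, -1.0, 0.4]
gripper_width: -0.2
```

arm_command(increments=[[[0, 0, 0], [-2.5, 5, 0], 1], [[0, 0, 0], [-5, 10, 0], 1], [[0, 0, 0], [-7, 14, 0], 1], [[0, 0, 0], [-9, 18, 0], 1], [[0, 0, 0], [-11.5, 22.5, 0], 1]])

```text
clock: 7.35
position: [534.7, -46.7, 15.5]
ee_rot: [0.604, -0.369, -0.603, -0.368]
contact_force: [0.1, -0.4, 0.1]
gripper_width: -0.1
```

```bash
cat >> h.py <<'E'
def white(near):
    "centre of the white disc on the stop's top, in jig coordinates"
    j=np.load("jig.npz")
    for n in("scene","side","wrist"):
        c=cam(n); im,_=imaging.get_image(n); hsv=cv2.cvtColor(im,cv2.COLOR_BGR2HSV)
        m=((hsv[...,1]<70)&(hsv[...,2]>100)).astype(np.uint8); k,l,st,ce=cv2.connectedComponentsWithStats(m)
        for i in range(1,k):
            if st[i,4]>15:
                w=j["R"].T@(onplane(c,ce[i],56)[0][:2]-j["o"])
                if np.hypot(*(w-near))<35: print(n,"white",st[i,4],w.round(1))
E
python3 - <<'E'
from h import *
look([-58,-20]); white([-58,-20])
E
```

```text
tcp jig [-58.  -54.6] z 15.5 F jig [-0.1 -0.4] 0.1 t 7.35
scene stop jig [-45.9 -12.5] 37.8
side stop jig [-65.5 -14.2] 35.8
scene white 1512 [-59.8   8.8]
scene white 58 [-57.1 -13.3]
side white 52 [-41.2 -30. ]
wrist white 136 [-58.2 -19.4]
```

The stop moves: its y is about -13, with TCP 41 mm behind it. About 68 mm remain to the corner.

arm_command(increments=[[[0, 0, 0], [-2.5, 5, 0], 1], [[0, 0, 0], [-5, 10, 0], 1], [[0, 0, 0], [-7, 14, 0], 1], [[0, 0, 0], [-9, 18, 0], 1], [[0, 0, 0], [-11.5, 22.5, 0], 1]])

```text
clock: 8.1
position: [523.2, -24.1, 15.5]
ee_rot: [0.604, -0.369, -0.603, -0.368]
contact_force: [0.9, -0.7, 0.1]
gripper_width: -0.3
```

arm_command(increments=[[[0, 0, 0], [-2.5, 5, 0], 1], [[0, 0, 0], [-5, 10, 0], 1], [[0, 0, 0], [-7, 14, 0], 1], [[0, 0, 0], [-9, 18, 0], 1], [[0, 0, 0], [-11.5, 22.5, 0], 1]])

```text
clock: 8.6
position: [511.6, -1.3, 15.6]
ee_rot: [0.604, -0.369, -0.603, -0.368]
contact_force: [0.8, 0.1, 0.6]
gripper_width: 0.1
```

```bash
python3 - <<'E'
from h import *
look([-58,35]); white([-58,35])
E
```

```text
tcp jig [-57.9  -3.6] z 15.6 F jig [ 0.8 -0.3] 0.6 t 8.6
scene stop jig [-45.1  36.7] 37.6
side stop jig [-65.4  34.6] 36.4
scene white 59 [-56.9  37.8]
side white 52 [-40.2  26.4]
```

arm_command(increments=[[[0, 0, 0], [-2, 3.5, 0], 1], [[0, 0, 0], [-3.5, 7, 0], 1], [[0, 0, 0], [-5, 9.5, 0], 1], [[0, 0, 0], [-6, 11.5, 0], 1], [[0, 0, 0], [-6.5, 12.5, 0], 1]])

```text
clock: 9.35
position: [505.0, 11.2, 15.5]
ee_rot: [0.604, -0.369, -0.603, -0.368]
contact_force: [0.5, -2.1, 1.2]
gripper_width: 0.2
```

arm_command(increments=[[[0, 0, 0], [-0.2, 0.4, 0], 1], [[0, 0, 0], [-0.4, 0.8, 0], 1], [[0, 0, 0], [-0.6, 1.2, 0], 1], [[0, 0, 0], [-0.8, 1.6, 0], 1], [[0, 0, 0], [-0.9, 1.8, 0], 1]])

```text
clock: 9.85
position: [504.1, 13.0, 15.5]
ee_rot: [0.604, -0.369, -0.603, -0.368]
contact_force: [-0.2, -1.1, -0.7]
gripper_width: -0.1
```

```bash
python3 - <<'E'
from h import *
look([-58,53]); white([-58,53])
E
```

```text
tcp jig [-58.   12.5] z 15.5 F jig [-0.7 -0.9] -0.7 t 9.85
scene stop jig [-46.2  53.2] 37.4
side stop jig [-65.9  51.3] 36.5
scene white 60 [-58.2  53. ]
side white 49 [-40.8  43.9]
```

arm_command(increments=[[[0, 0, 0], [-0.2, 0.4, 0], 1], [[0, 0, 0], [-0.4, 0.8, 0], 1], [[0, 0, 0], [-0.6, 1.2, 0], 1], [[0, 0, 0], [-0.8, 1.6, 0], 1], [[0, 0, 0], [-0.9, 1.8, 0], 1]])

```text
clock: 10.6
position: [503.2, 14.9, 15.5]
ee_rot: [0.604, -0.369, -0.603, -0.368]
contact_force: [1.5, -1.3, 0.5]
gripper_width: 0.1
```

arm_command(increments=[[[0, 0, 0], [-0.1, 0.2, 0], 1], [[0, 0, 0], [-0.2, 0.4, 0], 1], [[0, 0, 0], [-0.3, 0.6, 0], 1], [[0, 0, 0], [-0.4, 0.8, 0], 1], [[0, 0, 0], [-0.4, 0.9, 0], 1]])

```text
clock: 11.1
position: [502.7, 15.8, 15.5]
ee_rot: [0.604, -0.369, -0.603, -0.368]
contact_force: [0.6, -1.7, -0.6]
gripper_width: -0.4
```

arm_command(increments=[[[0, 0, 0], [-0.1, 0.2, 0], 1], [[0, 0, 0], [-0.2, 0.4, 0], 1], [[0, 0, 0], [-0.3, 0.6, 0], 1], [[0, 0, 0], [-0.4, 0.8, 0], 1], [[0, 0, 0], [-0.4, 0.9, 0], 1]])

```text
clock: 11.6
position: [502.5, 16.5, 15.6]
ee_rot: [0.604, -0.369, -0.603, -0.368]
contact_force: [1.8, -3.6, 0.1]
gripper_width: 0.5
```

```bash
python3 - <<'E'
from h import *
look([-58,55]); white([-58,55])
E
```

```text
tcp jig [-57.9  16.3] z 15.6 F jig [-0.1 -4. ] 0.1 t 11.6
scene stop jig [-46.5  56.4] 37.1
side stop jig [-65.9  52.1] 37.1
scene white 59 [-58.5  57. ]
side white 49 [-41.   47.8]
```

At 4 N of resistance along jig y, the pin is at the corner wall (y about 57). Now I'll back off, lift, turn the tool -90° so the same finger face pushes along jig +x, and go round.

arm_command(increments=[[[0, 0, 0], [2.5, -5, 0], 1], [[0, 0, 0], [6, -12, 0], 1], [[0, 0, 0], [8, -16, 20], 1], [[0, 0, 0], [8, -16, 60], 1], [[0, 0, 0], [8, -16, 90], 1]])

```text
clock: 12.35
position: [510.9, 0.2, 107.1]
ee_rot: [0.604, -0.369, -0.603, -0.368]
contact_force: [1.0, 1.2, 0.3]
gripper_width: -0.3
```

arm_command(increments=[[[0, 0, -8.5], [-16, 4, 0], 1], [[0, 0, -17], [-32, 8, 0], 1], [[0, 0, -25.5], [-48, 13, 0], 1], [[0, 0, -34], [-65, 18, 0], 1], [[0, 0, -42.5], [-82, 23, 0], 1]])

```text
clock: 12.85
position: [428.2, 23.2, 107.0]
ee_rot: [-0.427, 0.564, 0.427, 0.563]
contact_force: [-0.8, 1.3, 1.1]
gripper_width: -0.1
```

arm_command(increments=[[[0, 0, -8.5], [0, 0, 0], 1], [[0, 0, -17], [0, 0, 0], 1], [[0, 0, -25.5], [0, 0, 0], 1], [[0, 0, -34], [0, 0, 0], 1], [[0, 0, -42.5], [0, 0, 0], 1]])

```text
clock: 13.35
position: [428.1, 23.1, 107.0]
ee_rot: [-0.191, 0.681, 0.191, 0.68]
contact_force: [0.4, -0.5, 0.6]
gripper_width: -0.4
```

```bash
python3 - <<'E'
from h import *
look([-58,55]); white([-58,55])
s=readout.read_state(); j=np.load("jig.npz"); M=R.from_quat(s["ee_rot"]).as_matrix(); print(s["position"],j["R"].T@M[:2,2],M[:,0], s["joints"].round(2))
print(j["R"]@[-120,57]+j["o"])
E
```

```text
tcp jig [-121.    56.1] z 107.0 F jig [ 0.2 -0.6] 0.6 t 13.35
scene stop jig [-48.   56.3] 38.6
side stop jig [-65.4  54.2] 38.7
scene white 59 [-58.1  56.5]
wrist white 591 [-85.6  66.8]
[428.1638185   23.09828428 106.97440835] [0.99655672 0.08289307] [-2.03017991e-03 -2.53010120e-04 -9.99997907e-01] [ 0.44  0.16 -0.59 -0.   -0.83 -1.45]
[428.6419309   24.33168814]
```

arm_command(increments=[[[0, 0, -4.8], [0, 1, -25], 1], [[0, 0, -4.8], [0, 1, -50], 1], [[0, 0, -4.8], [0, 1, -72], 1], [[0, 0, -4.8], [0, 1, -85], 1], [[0, 0, -4.8], [0, 1, -88], 1]])

```text
clock: 14.1
position: [427.1, 23.6, 17.6]
ee_rot: [-0.166, 0.689, 0.166, 0.685]
contact_force: [0.0, -1.2, -0.8]
gripper_width: -0.0
```

arm_command(increments=[[[0, 0, 0], [0, 0, -1], 1], [[0, 0, 0], [0, 0, -2], 1], [[0, 0, 0], [0, 0, -3], 1], [[0, 0, 0], [0, 0, -3.5], 1], [[0, 0, 0], [0, 0, -3.5], 1]])

```text
clock: 14.6
position: [427.3, 23.7, 14.4]
ee_rot: [-0.166, 0.689, 0.166, 0.686]
contact_force: [0.1, 0.1, -0.4]
gripper_width: -0.0
```

arm_command(increments=[[[0, 0, 0], [5, 2.5, 0], 1], [[0, 0, 0], [10, 5, 0], 1], [[0, 0, 0], [14, 7, 0], 1], [[0, 0, 0], [18, 9.5, 0], 1], [[0, 0, 0], [22.5, 11.5, 0], 1]])

```text
clock: 15.1
position: [449.7, 35.2, 14.2]
ee_rot: [-0.166, 0.689, 0.166, 0.685]
contact_force: [-0.9, -0.5, 0.2]
gripper_width: 0.0
```

```bash
python3 - <<'E'
from h import *
look([-58,55]); white([-58,55])
E
```

```text
tcp jig [-96.3  57.1] z 14.2 F jig [-1. -0.] 0.2 t 15.1
scene stop jig [-44.5  57. ] 37.8
side stop jig [-135.6 -195. ] 27.2
scene white 58 [-54.8  56.9]
```

The stop has entered the short leg. I'll continue along jig +x, with about 83 mm to go.

arm_command(increments=[[[0, 0, 0], [5, 2.5, 0], 1], [[0, 0, 0], [10, 5, 0], 1], [[0, 0, 0], [14, 7, 0], 1], [[0, 0, 0], [18, 9.5, 0], 1], [[0, 0, 0], [22.5, 11.5, 0], 1]])

```text
clock: 15.85
position: [472.5, 46.9, 14.3]
ee_rot: [-0.166, 0.689, 0.166, 0.685]
contact_force: [-1.2, -0.8, -0.5]
gripper_width: -0.1
```

```bash
python3 - <<'E'
from h import *
look([-34,55]); white([-34,55])
E
```

```text
tcp jig [-70.7  57.1] z 14.3 F jig [-1.5 -0.2] -0.5 t 15.85
scene stop jig [-18.8  57.9] 37.9
side stop jig [-135.2 -195.5] 27.5
scene white 63 [-28.5  56.8]
```

arm_command(increments=[[[0, 0, 0], [5, 2.5, 0], 1], [[0, 0, 0], [10, 5, 0], 1], [[0, 0, 0], [14, 7, 0], 1], [[0, 0, 0], [18, 9.5, 0], 1], [[0, 0, 0], [22.5, 11.5, 0], 1]])

```text
clock: 16.6
position: [495.3, 58.5, 14.4]
ee_rot: [-0.166, 0.689, 0.166, 0.686]
contact_force: [-0.1, 0.1, -0.0]
gripper_width: 0.2
```

```bash
python3 - <<'E'
from h import *
look([-8,55]); white([-8,55])
E
```

```text
tcp jig [-45.1  57. ] z 14.4 F jig [-0.1  0.1] -0.0 t 16.6
scene stop jig [ 5.9 57.6] 37.4
side stop jig [-135.6 -195. ] 27.2
scene white 63 [-3.3 56.9]
```

arm_command(increments=[[[0, 0, 0], [5, 2.5, 0], 1], [[0, 0, 0], [10, 5, 0], 1], [[0, 0, 0], [14, 7, 0], 1], [[0, 0, 0], [18, 9.5, 0], 1], [[0, 0, 0], [22.5, 11.5, 0], 1]])

```text
clock: 17.35
position: [518.0, 70.2, 14.4]
ee_rot: [-0.166, 0.689, 0.166, 0.686]
contact_force: [-1.9, -0.5, 1.1]
gripper_width: 0.1
```

arm_command(increments=[[[0, 0, 0], [0.8, 0.4, 0], 1], [[0, 0, 0], [1.6, 0.8, 0], 1], [[0, 0, 0], [2.4, 1.2, 0], 1], [[0, 0, 0], [3, 1.5, 0], 1], [[0, 0, 0], [3.4, 1.7, 0], 1]])

```text
clock: 17.85
position: [521.3, 71.8, 14.4]
ee_rot: [-0.166, 0.689, 0.166, 0.686]
contact_force: [0.1, -1.6, -0.6]
gripper_width: -0.1
```

```bash
python3 - <<'E'
from h import *
look([25,55]); white([25,55])
E
```

```text
tcp jig [-15.9  57. ] z 14.4 F jig [-0.6 -1.5] -0.6 t 17.85
scene stop jig [34.9 57. ] 37.4
side stop jig [-135.6 -195. ] 27.2
scene white 68 [25.1 57.2]
```

arm_command(increments=[[[0, 0, 0], [0.4, 0.2, 0], 1], [[0, 0, 0], [0.8, 0.4, 0], 1], [[0, 0, 0], [1.2, 0.6, 0], 1], [[0, 0, 0], [1.6, 0.8, 0], 1], [[0, 0, 0], [1.8, 0.9, 0], 1]])

```text
clock: 18.6
position: [523.3, 72.8, 14.4]
ee_rot: [-0.166, 0.689, 0.166, 0.686]
contact_force: [-1.6, -0.7, -0.4]
gripper_width: -0.0
```

arm_command(increments=[[[0, 0, 0], [0.2, 0.1, 0], 1], [[0, 0, 0], [0.4, 0.2, 0], 1], [[0, 0, 0], [0.6, 0.3, 0], 1], [[0, 0, 0], [0.8, 0.4, 0], 1], [[0, 0, 0], [0.9, 0.4, 0], 1]])

```text
clock: 19.1
position: [524.2, 73.2, 14.4]
ee_rot: [-0.166, 0.689, 0.166, 0.686]
contact_force: [-0.9, -0.0, -0.4]
gripper_width: -0.2
```

arm_command(increments=[[[0, 0, 0], [0.2, 0.1, 0], 1], [[0, 0, 0], [0.4, 0.2, 0], 1], [[0, 0, 0], [0.6, 0.3, 0], 1], [[0, 0, 0], [0.8, 0.4, 0], 1], [[0, 0, 0], [0.9, 0.4, 0], 1]])

```text
clock: 19.6
position: [525.1, 73.6, 14.4]
ee_rot: [-0.166, 0.689, 0.166, 0.686]
contact_force: [-0.5, -0.9, -0.2]
gripper_width: 0.3
```

arm_command(increments=[[[0, 0, 0], [0.2, 0.1, 0], 1], [[0, 0, 0], [0.4, 0.2, 0], 1], [[0, 0, 0], [0.6, 0.3, 0], 1], [[0, 0, 0], [0.8, 0.4, 0], 1], [[0, 0, 0], [0.9, 0.4, 0], 1]])

```text
clock: 20.1
position: [526.0, 74.1, 14.4]
ee_rot: [-0.166, 0.689, 0.166, 0.686]
contact_force: [-1.1, -0.4, 0.2]
gripper_width: -0.2
```

```bash
python3 - <<'E'
from h import *
look([28,55]); white([28,55])
E
```

```text
tcp jig [-10.6  56.8] z 14.4 F jig [-1.2  0.1] 0.2 t 20.1
scene stop jig [39.7 55.9] 36.9
side stop jig [-135.6 -195.9] 27.1
scene white 68 [30.5 56.8]
```

arm_command(increments=[[[0, 0, 0], [0.2, 0.1, 0], 1], [[0, 0, 0], [0.4, 0.2, 0], 1], [[0, 0, 0], [0.6, 0.3, 0], 1], [[0, 0, 0], [0.8, 0.4, 0], 1], [[0, 0, 0], [0.9, 0.4, 0], 1]])

```text
clock: 20.85
position: [527.0, 74.5, 14.4]
ee_rot: [-0.166, 0.689, 0.166, 0.686]
contact_force: [-0.9, -0.2, -0.5]
gripper_width: -0.2
```

arm_command(increments=[[[0, 0, 0], [0.2, 0.1, 0], 1], [[0, 0, 0], [0.4, 0.2, 0], 1], [[0, 0, 0], [0.6, 0.3, 0], 1], [[0, 0, 0], [0.8, 0.4, 0], 1], [[0, 0, 0], [0.9, 0.4, 0], 1]])

```text
clock: 21.35
position: [527.9, 74.9, 14.4]
ee_rot: [-0.166, 0.689, 0.166, 0.686]
contact_force: [-1.0, -1.1, -0.3]
gripper_width: 0.1
```

arm_command(increments=[[[0, 0, 0], [0.2, 0.1, 0], 1], [[0, 0, 0], [0.4, 0.2, 0], 1], [[0, 0, 0], [0.6, 0.3, 0], 1], [[0, 0, 0], [0.8, 0.4, 0], 1], [[0, 0, 0], [0.9, 0.4, 0], 1]])

```text
clock: 21.85
position: [528.0, 75.0, 14.2]
ee_rot: [-0.166, 0.689, 0.166, 0.685]
contact_force: [-3.7, -1.5, 2.0]
gripper_width: -0.0
```

```bash
python3 - <<'E'
from h import *
look([30,55]); white([30,55])
a,_=imaging.get_image("scene"); w,_=imaging.get_image("wrist")
a=cv2.resize(a[170:300,200:350],(480,416),interpolation=cv2.INTER_CUBIC)
w=cv2.resize(w[0:280,120:440],(320,280)); w=cv2.copyMakeBorder(w,0,136,0,0,cv2.BORDER_CONSTANT)
cv2.imwrite("pics/c5.png",np.hstack([a,w]))
E
```

```text
tcp jig [-8.5 56.7] z 14.2 F jig [-4.   0.4] 2.0 t 21.85
scene stop jig [41.5 58.2] 36.6
side stop jig [-135.5 -195.8] 27.2
scene white 68 [32.4 56.9]
```

View pics/c5.png

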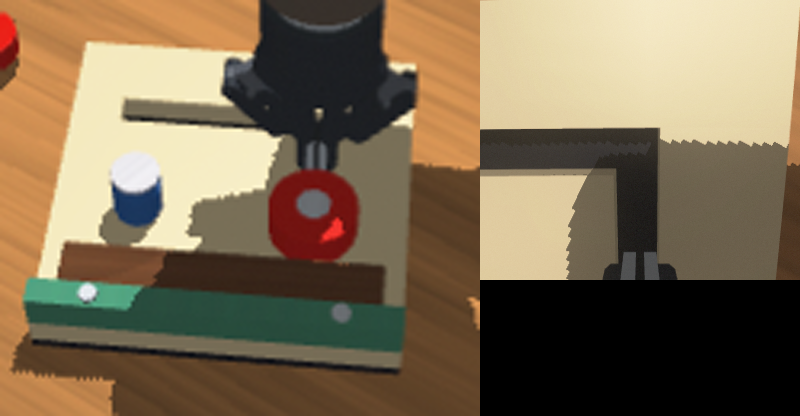

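Motion stalls at 4 N and the stop is at the end beside the rail, at crop (313,215). Travel from the corner was about 90 mm. Backing straight off, then lifting.

arm_command(increments=[[[0, 0, 0], [-3, -1.5, 0], 1], [[0, 0, 0], [-10, -5, 0], 1], [[0, 0, 0], [-18, -9, 0], 1], [[0, 0, 0], [-20, -10, 25], 1], [[0, 0, 0], [-20, -10, 70], 1]])

```text
clock: 22.7
position: [505.1, 63.9, 82.3]
ee_rot: [-0.166, 0.692, 0.166, 0.683]
contact_force: [1.6, 0.9, -0.5]
gripper_width: 0.2
```

arm_command(increments=[[[0, 0, 0], [0, 0, 40], 1], [[0, 0, 0], [0, 0, 80], 1], [[0, 0, 0], [-10, 30, 110], 1], [[0, 0, 0], [-15, 75, 140], 1], [[0, 0, 0], [-20, 120, 150], 1]])

```text
clock: 23.2
position: [486.1, 184.6, 235.9]
ee_rot: [-0.165, 0.689, 0.166, 0.686]
contact_force: [1.6, -0.2, -0.2]
gripper_width: -0.3
```

arm_command(increments=[[[0, 0, 0], [-5, 30, 0], 1], [[0, 0, 0], [-20, 75, 0], 1], [[0, 0, 0], [-40, 110, 0], 1], [[0, 0, 0], [-40, 110, 0], 1], [[0, 0, 0], [-40, 110, 0], 1]])

```text
clock: 23.7
position: [445.4, 295.2, 235.9]
ee_rot: [-0.165, 0.689, 0.167, 0.686]
contact_force: [0.5, -0.5, 0.7]
gripper_width: -0.1
```

```bash
python3 - <<'E'
from h import *
look([30,55]); white([30,55])
a,_=imaging.get_image("scene"); b,_=imaging.get_image("side")
c=[cam(n) for n in("scene","side")]
j=np.load("jig.npz"); 
a2=cv2.resize(a[120:330,120:400],(400,300),interpolation=cv2.INTER_CUBIC); b2=cv2.resize(b[120:330,160:440],(400,300),interpolation=cv2.INTER_CUBIC)
cv2.imwrite("pics/f.png",np.hstack([a2,b2]))
for n,im in(("scene",a),("side",b)):
    d=cv2.absdiff(im,cv2.imread(f"pics/{n}0.png")).max(2)
    for nm,(x,y) in {"glue":((146,130),(394,325)),"mug":((423,305),(210,128)),"tin":((243,229),(313,197)),"rail":((268,256),(298,177))}.items():
        u,v=(x,y)if n=="scene" else ((394,325),(210,128),(313,197),(298,177))[["glue","mug","tin","rail"].index(nm)]
    print(n,"diff glue,mug,tin",[float(np.mean(d[v-12:v+12,u-12:u+12]).round(1)) for u,v in (((146,130),(423,305),(243,229)) if n=="scene" else ((394,325),(210,128),(313,197)))])
E
```

```text
tcp jig [ 18.5 290.4] z 235.9 F jig [ 0.2 -0.7] 0.7 t 23.7
scene stop jig [41.2 58.2] 36.9
side stop jig [22.7 55.7] 41.7
scene white 72 [32.2 57.3]
side white 34 [34.2 59.3]
wrist white 365 [32.4 57.5]
scene diff glue,mug,tin [12.3, 14.9, 16.0]
side diff glue,mug,tin [3.3, 28.6, 3.7]
```

View pics/f.png

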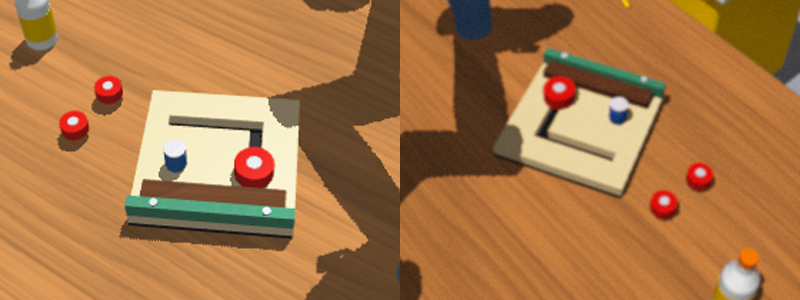

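The stop lies flat at the slot end (crop left at (254,165)), with the rail, tin, glue and mug in place and the hand clear.

```bash
python3 -c "
from bench import arm; print(arm.job_done())"
```

```text
the job is handed in; nothing more can be done
None
```

I pushed the red stop with closed fingertips along the long leg, round the corner, and to the end of the short leg beside the rail. I handed the job in at about 24 s of robot time.

**Stop position:** At both the corner and the slot end, motion stalled at about 4 N, so the pin reached the wall each time. The final views show the stop lying flat at the slot end. Scene and wrist cameras agree on jig (32, 57). That is about 4 mm past the nominal end point in x, more than the 2 mm of play, and 2 mm in y. I put the excess down to a bias of a few mm in my jig pose, because travel from the corner came to about 90 mm against the nominal 88.

**Other objects:** The rail, tin, glue and mug look undisturbed, and the hand is about 230 mm away. The picture difference at the mug was high (28.6 in the side view), which I put down to the arm's shadow and did not check further. I judged the rail by eye only.

**Things that disagreed:**
- **Fingertip height:** The visible tip sits about 20 mm above the reported TCP. My first push therefore passed over the stop without touching it, and I corrected the height before pushing again.
- **Side camera:** It was not usable for the stop during the short-leg pushes. Its mask picked up one of the small look-alike pucks while the arm blocked the view.

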